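Reset the occlusion screw of a peristaltic pump

TASK

Set the occlusion of the lab pump: turn its T-shaped thumbscrew clockwise until it bottoms, then back it off a quarter of a turn. Then pull the sprung release slide out to its stop, hold it there a moment and let it spring home so that the bed settles at the new setting; leave the things beside and on the pump where they are.

Things in the scene. Friction and masses are not known exactly. Their poses are not given: they have to be found in the camera images.
- thumbscrew_grip (a point): Centre of the grip bar of the black T-shaped thumbscrew upright on the left (+y) half of the pump's deck. Bar 66 mm long, 14 thick, 34 high; point on the screw's axis, half-way up the bar (17 mm under its top), 37 mm above the deck, 128 mm above the table. x along the bar, z up; turns with the screw. Clockwise from above drives it in; it stays where it is left, at the same height.
- collar (a point): Plain steel collar under the thumbscrew, 40 mm across, 10 mm high, this point at its foot on the deck. The screw starts 0.25 to 0.62 turn short of bottoming; where it bottoms differs each time, has no mark, and must be felt: it turns easily (0.06 N m, 0.08 at most), then stops dead.
- release_grip (a point): Centre of the upright steel grip plate of the sprung release slide, on the right (-y) half of the deck: 60 mm wide (y), 12 mm thick (x), 38 mm high; point in mid width and thickness, 28 mm above the deck, 16 mm below the plate's top, 119.5 mm above the table. Axes as the pump's. It is pulled along the pump's -x (to the front with the dark screen).
- release (a joint): How far the release slide is pulled out, in m: 0 home (where its spring keeps it), 0.040 at its stop. The spring pulls back with about 6 N at home and 12 N at the stop; let go, it returns home by itself.
- bed (a joint): Gap of the pump's occlusion bed (low grey block in front of the rotor, sliding along the pump's x), in m: 0 when the thumbscrew is bottomed, 0.0005 more per turn of the screw back out. Too small to judge by eye or from one noisy reading: go by feel and by the screw's angle.
- pump: Peristaltic pump, fixed: white case 230 (x) by 290 (y) mm, aluminium deck 91 mm above the table; origin under its centre, on the table. The front (dark screen, round dial) faces -x, +y is its left. Screw axis at x -40, y +85 mm; release plate, home, at x +15, y -93. A roller rotor 74 mm across, 23 mm above the deck, is at x +25, y 0.
- tipbox: Bystander: blue box of pipette tips, 85 by 120 by 60 mm, right of the pump; origin under its centre.
- beaker: Bystander: glass beaker, 84 mm across, 100 mm high, left of the pump; origin under its centre.
- spanner: Bystander: steel spanner, 120 mm long, lying on the deck behind the rotor; origin under its middle.

How it is judged:
By the outcome, as a careful person would: the job done as asked, in the order asked, and still so for the second after the job is handed in, with the robot touching nothing.
It also fails if it takes over 72 s, if anything falls off the work surface, if the arm or the gripper's body presses on something with over 40 N, if the wrist force passes 120 N, or if a joint passes its speed limit or range.

ROBOT

A 6-joint arm with a two-finger parallel gripper is mounted at the origin on the work surface. World frame = base frame: x ahead of the robot, y to its left, z up, the work surface at z = 0. Lengths are in m, angles in rad, forces in N, time in s.
With the tool pointing down it reaches from about 0.325 to 0.85 m from the base axis. Payload 15.5 kg.
Tool frame: the origin (TCP) lies at the very end of the fingers, on their centre line; the grasp point (between the pads) lies manip.tcp_to_grasp behind it (manip.tcp_to_grasp is the distance from the TCP to the grasp point, in m); z points along the fingers, y is the direction in which the jaws open and shut (so a half turn about z gives the same grasp; the last joint's range is limited). The gripper opens to 91 mm and grips with 3 to 60 N. Pads are 32 mm wide; open, the fingers measure 118 mm over their backs; the gripper's body (76 mm by 178 mm) begins 60 mm behind the grasp point.
Start: joints at [1.101, 0.494, 1.345, -0, 1.302, -0.096], TCP at [0.229, 0.582, 0.214] pointing down, gripper open.
Joint ranges: [-2.91, 2.91], [-0.82, 2.16], [0.22, 2.67], [-1.22, 4.37], [0.12, 2.79], [-3.08, 3.08]. Speed limits (rad/s): [1.89, 1.89, 2.57, 3.01, 3.01, 3.01].

INTERFACE

Orientations are given as a unit quaternion [w, x, y, z].
In Python, from bench import manip gives the robot as it stands.
- The arm moves only by the tool drive_tool, never from a script. Its argument "plan" is a list of rows, each an object of numbers: "claw": the gripper command: -1 is fully open, 1 is shut, values between are in proportion; "tx", "ty", "tz": the shift along the tool's x, y, z normalised to -1 to 1, where 1 is 80 cm; "wx", "wy", "wz": the turn, a rotation vector about the tool's x, y, z normalised to -1 to 1, where 1 is 90 degrees. A call has 1 to 10 rows; each row is the pose to reach, as a shift and turn from the pose commanded when the call began, along the tool's axes at that moment; what a row does not reach only later rows make up. A row lasts 1/12 s, in which the tool goes at most 41.7 mm and 7.16 degrees, less where a joint would pass 70% of its speed; a pose out of reach is approached as far as the arm can. A call with a number of a shift or a turn outside -1 to 1 is refused whole. A call with a gripper value outside its range is refused whole. The fingers move at their own pace and stop on an object; "force" is the grip in N (left out, the last holds). Time passes only in rows, so rows that repeat a pose let the fingers close. It gives the time, the measured TCP pose, the force and the opening at its end, in the units of the state.
- manip.get_state(): the state, without advancing time (a new reading comes with each control period).
- manip.grab_frame(name): name is "side" or "top"; returns a dict with "image" (420x560x3 uint8, red, green, blue), "depth" (420x560 float32, m along the optical axis (not along the pixel's ray), 0 where there is no reading), "K" (3x3 intrinsics, pixels), "k1" (the pictures are not rectified: a ray, as slopes to the right and down, at radius r is drawn at 1 + k1 r^2 times it, then the intrinsics apply), "R" (3x3) and "t" (3): a world point X has camera coordinates R X + t. Camera axes: x right, y down, z forward; pixel columns grow to the right and rows downward; lengths in m; the calibration is good to about 2 mm. A picture is of the moment at which its call begins.
- manip.sign_off(): hands the job in, once; it reports no verdict.
Trained networks look in a picture, given as the dict that the camera call returned (one of the last four; its "shot" number tells which), for a name from the list of things; names that differ only in an ending like _2 or _b are one class to them, and where a whole thing is asked for, a point or a joint stands for the part that bears it (a point fixed in the world has none). Each returns a list of dicts, best first, with "score" (0 to 1); they miss things now and then, are a little off and sometimes report something else, mostly with a low value. They report only what shows in the picture. A call takes as long as a camera call.
- manip.find_in(name, picture): "location" ([column, row] in pixels, amid what is visible of it).
- manip.place_of(name, picture): "location" ([column, row] in pixels: a listed point, or the origin of a listed thing).
The state is a dict: "t": time; "qpos": joint angles; "joint_vel": joint speeds; "effort": joint torques, N m; "ee_pos": TCP position; "tcp_rot": TCP orientation; "wrist_force": force on the tool from outside, world axes, zero at the start; "moment": the same for the moment, N m; "opening": finger opening in m.
Only numpy, scipy, OpenCV 4.12 (cv2) and the standard library are available. Lean on these libraries where they do the work, as an engineer would, in place of code of your own. Each camera call takes 0.05 s, during which the arm holds its last target. There are 200 camera calls.

## Working session

There is one attempt and no reset: what is moved stays moved. The work goes in short steps, Python scripts to look and compute and a tool call to move; the robot and the scene stay as the last step left them, time stands still between calls to the robot, and variables do not carry over. Pictures are saved under pics/ and viewed, about 8 in all and at most 12, crops included, and the job is handed in when it is done.

Besides the shell and the picture viewer there is one more tool, called after ">>>" by a JSON object that holds its "api" and its "payload". drive_tool: Moves the arm, as the interface text tells. Scaled input: -1 to 1 covers 80 cm each way for a shift and 90 degrees each way for a turn. Its arguments: {"type":"object","properties":{"plan":{"type":"array"},"force":{"type":"number"}},"required":["plan"]}

```bash
ls; mkdir -p pics; cat > h.py <<'E'
import numpy as np, cv2
from bench import manip
def ray(f,uv):
    K=f["K"];k=f["k1"]
    d=np.array([(uv[0]-K[0,2])/K[0,0],(uv[1]-K[1,2])/K[1,1]]);s=d.copy()
    for _ in range(20): s=d/(1+k*(s@s))
    return np.array([s[0],s[1],1.])
def at_z(f,uv,z):
    R=np.array(f["R"]);t=np.array(f["t"]);o=-R.T@t;d=R.T@ray(f,uv)
    return o+d*(z-o[2])/d[2]
def proj(f,X):
    c=np.array(f["R"])@X+np.array(f["t"]);s=c[:2]/c[2];s=s*(1+f["k1"]*(s@s));K=f["K"]
    return np.array([K[0,0]*s[0]+K[0,2],K[1,1]*s[1]+K[1,2]])
E
python3 - <<'E'
from h import *
np.set_printoptions(precision=4,suppress=True)
s=manip.get_state();print(s, manip.tcp_to_grasp)
Z=dict(thumbscrew_grip=.128,collar=.091,release_grip=.1195,pump=0,tipbox=0,beaker=0,spanner=.091)
for c in("top","side"):
    f=manip.grab_frame(c);cv2.imwrite(f"pics/{c}0.png",f["image"][:,:,::-1])
    print(c,"cam",-np.array(f["R"]).T@f["t"])
    for n,z in Z.items():
        for r in manip.place_of(n,f)[:2]: print(n,round(r["score"],2),np.round(r["location"],1),at_z(f,r["location"],z))
E
```

```text
pics
{'t': 0.0, 'qpos': array([ 1.1005,  0.4942,  1.3461,  0.    ,  1.3025, -0.0955]), 'joint_vel': array([-0.0006, -0.0004, -0.0006, -0.001 , -0.0005,  0.0003]), 'effort': array([ -0.0045, -87.8794, -38.1843,   0.0704,   0.0533,  -0.0001]), 'ee_pos': array([0.2286, 0.5813, 0.2133]), 'tcp_rot': array([-0.0002,  0.1863,  0.9825, -0.0006]), 'wrist_force': array([ 0.6503,  0.5086, -1.0956]), 'moment': array([0.0132, 0.0017, 0.0413]), 'opening': 0.09098236099923232} 0.0188
top cam [0.4494 0.0315 1.2181]
thumbscrew_grip 0.57 [280.6 245.9] [0.5107 0.0441 0.128 ]
collar 0.69 [282.7 249.5] [0.5041 0.0397 0.091 ]
release_grip 0.83 [344.7 203.3] [ 0.6064 -0.1084  0.1195]
pump 0.88 [309.7 226.5] [ 0.5658 -0.0309  0.    ]
tipbox 0.86 [400.4 212.5] [ 0.5951 -0.2668  0.    ]
beaker 0.73 [224.3 238.5] [0.541  0.1905 0.    ]
beaker 0.16 [400.5 213.7] [ 0.592  -0.2669  0.    ]
spanner 0.79 [270.8 193.1] [0.6407 0.0645 0.091 ]
side cam [ 0.4536 -0.5544  0.5957]
thumbscrew_grip 0.85 [237.2 213.6] [0.5018 0.0463 0.128 ]
collar 0.77 [239.9 228.9] [0.5051 0.0466 0.091 ]
collar 0.4 [279.4 288.5] [ 0.5487 -0.1121  0.091 ]
release_grip 0.86 [314.  271.4] [ 0.604  -0.1121  0.1195]
pump 0.8 [281.4 289.1] [ 0.5693 -0.0345  0.    ]
tipbox 0.6 [335.1 406.7] [ 0.6009 -0.2731  0.    ]
beaker 0.64 [253.  217.4] [0.5489 0.1901 0.    ]
beaker 0.17 [315.5 274. ] [ 0.6428 -0.0084  0.    ]
spanner 0.98 [305.9 217.3] [0.6353 0.0581 0.091 ]
```

```bash
python3 - <<'E'
import cv2
a=cv2.imread("pics/top0.png")[140:300,180:440]; cv2.imwrite("pics/top0c.png",cv2.resize(a,(780,480),interpolation=cv2.INTER_CUBIC))
a=cv2.imread("pics/side0.png"); cv2.imwrite("pics/side0c.png",cv2.resize(a,(784,588),interpolation=cv2.INTER_CUBIC))
E
```

```text
(no output)
```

View pics/top0c.png

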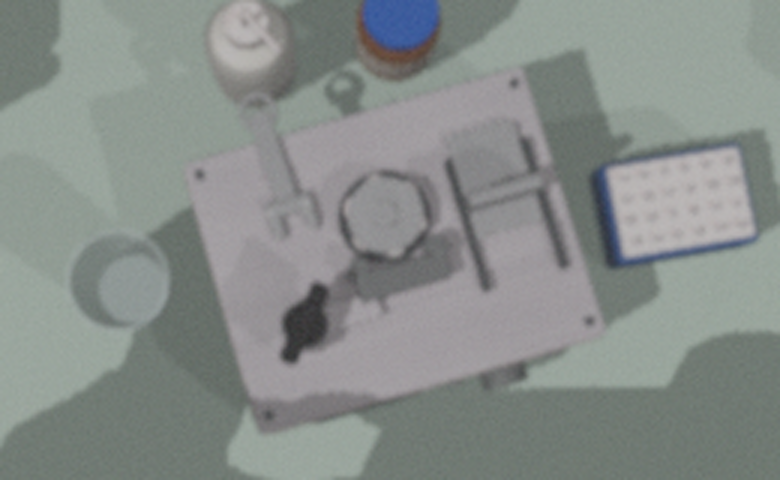

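View pics/side0c.png

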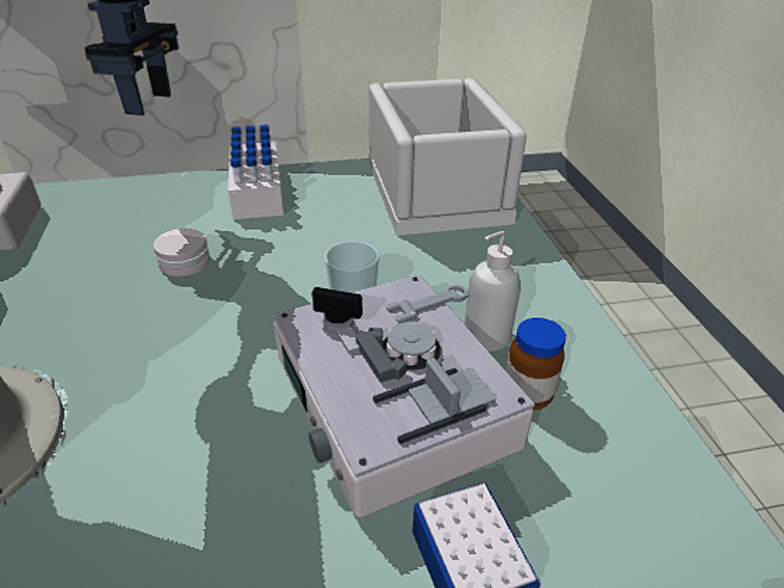

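```bash
cat > fit.py <<'E'
from h import *
from scipy.optimize import least_squares
np.set_printoptions(precision=4,suppress=True)
P=dict(thumbscrew_grip=(-.040,.085,.128),collar=(-.04,.085,.091),release_grip=(.015,-.093,.1195),pump=(0,0,0))
obs=[]
F={}
for c in("top","side"):
    F[c]=f=manip.grab_frame(c)
    for n,p in P.items():
        r=manip.place_of(n,f)
        if r and r[0]["score"]>.5: obs.append((c,n,np.array(p),np.array(r[0]["location"]),1.))
# deck rectangle from corner bolts seen in top crop
cor=np.array([(200,175),(514,83),(589,321),(268,414)])/3.+[180,140]
W=np.array([at_z(F["top"],c,.091) for c in cor]);print(W[:,:2],"ctr",W.mean(0))
v=W[0]+W[1]-W[2]-W[3];w=W[0]+W[3]-W[1]-W[2]
print("yaw x,y",np.degrees([np.arctan2(v[1],v[0]),np.arctan2(-w[0],w[1])]))
def wp(q,p):
    c,s=np.cos(q[2]),np.sin(q[2]);return np.array([q[0]+c*p[0]-s*p[1],q[1]+s*p[0]+c*p[1],p[2]])
def res(q,full=False):
    r=[]
    for c,n,p,uv,wt in obs: r.append(proj(F[c],wp(q,p))-uv)
    for k,c in enumerate(W):
        p=np.array([[.1,.13],[.1,-.13],[-.1,-.13],[-.1,.13]])[k]
    e=wp(q,(0,0,.091))-W.mean(0); r.append(e[:2]*400)
    return np.array(r) if full else np.ravel(r)
o=least_squares(res,[.567,-.033,.27],loss="soft_l1");q=o.x
print("pump",q,np.degrees(q[2]))
for k,x in zip(obs,res(q,True)):print(k[0],k[1],x)
for n,p in P.items():print(n,wp(q,p))
# bar angle: dark pixels back to plane of bar top
for c in F:
    f=F[c];g=f["image"].max(2);uv=proj(f,wp(q,(-.04,.085,.135)))
    y,x=np.mgrid[:420,:560];m=((np.hypot(x-uv[0],y-uv[1])<30)&(g<60)).astype(np.uint8)
    n,l,st,ce=cv2.connectedComponentsWithStats(m);i=1+np.argmax(st[1:,4])
    pts=np.array([at_z(f,(a,b),.145)[:2] for b,a in np.argwhere(l==i)])
    ev,V=np.linalg.eigh(np.cov(pts.T));print(c,"bar",st[i,4],pts.mean(0),"ang",np.degrees(np.arctan2(V[1,1],V[0,1])),np.sqrt(ev), cv2.minAreaRect((pts*1000).astype(np.float32)))
E
python3 fit.py
```

```text
[[ 0.6297  0.1231]
 [ 0.6971 -0.1322]
 [ 0.5036 -0.1825]
 [ 0.4376  0.0732]] ctr [ 0.567  -0.0296  0.091 ]
yaw x,y [14.5694 14.6273]
pump [ 0.5677 -0.0294  0.2497] 14.305957608264798
top thumbscrew_grip [0.0499 1.8   ]
top collar [-0.8613  0.5305]
top release_grip [ 1.2646 -0.3865]
top pump [ 3.8915 -3.3156]
side thumbscrew_grip [ 1.5463 -2.8002]
side collar [-0.655  -0.3981]
side release_grip [ 0.2525 -0.3182]
side pump [-1.3673  0.5081]
thumbscrew_grip [0.5079 0.0431 0.128 ]
collar [0.5079 0.0431 0.091 ]
release_grip [ 0.6052 -0.1158  0.1195]
pump [ 0.5677 -0.0294  0.    ]
top bar 88 [0.5041 0.0425] ang 151.78224373835226 [0.0065 0.0105] ((503.67962646484375, 44.92133331298828), (25.344261169433594, 41.617408752441406), 35.245445251464844)
side bar 694 [0.5044 0.013 ] ang 120.07117114730944 [0.0142 0.0196] ((503.7447204589844, 14.177116394042969), (70.5400619506836, 62.257545471191406), 80.94449615478516)
```

>>> {"api": "drive_tool", "payload": {"plan": [{"tx": -0.5685,"ty": -0.4994,"tz": 0,"wz": 0.05,"claw": -1},{"tx": -0.5685,"ty": -0.4994,"tz": 0,"wz": 0.05,"claw": -1},{"tx": -0.5685,"ty": -0.4994,"tz": 0,"wz": 0.05,"claw": -1},{"tx": -0.5685,"ty": -0.4994,"tz": 0,"wz": 0.05,"claw": -1},{"tx": -0.5685,"ty": -0.4994,"tz": 0,"wz": 0.05,"claw": -1},{"tx": -0.5685,"ty": -0.4994,"tz": 0,"wz": 0.05,"claw": -1},{"tx": -0.5685,"ty": -0.4994,"tz": 0,"wz": 0.05,"claw": -1},{"tx": -0.5685,"ty": -0.4994,"tz": 0,"wz": 0.05,"claw": -1},{"tx": -0.5685,"ty": -0.4994,"tz": 0,"wz": 0.05,"claw": -1},{"tx": -0.5685,"ty": -0.4994,"tz": 0,"wz": 0.05,"claw": -1}]}}

```text
$.plan[0]: bad value
```

```bash
cat > go.py <<'E'
import sys
from h import *
from scipy.spatial.transform import Rotation as Ro
np.set_printoptions(precision=4,suppress=True)
def rep():
    s=manip.get_state();q=s["tcp_rot"];R=Ro.from_quat([q[1],q[2],q[3],q[0]])
    M=R.as_matrix();a=np.degrees(np.arctan2(M[1,1],M[0,1]))
    print("t",round(s["t"],2),"tcp",s["ee_pos"],"yang",round(a,2),"tilt",M[:,2],"q6",s["qpos"][5].round(3),"F",s["wrist_force"],"M",s["moment"],"open",round(s["opening"],4))
    return s,R,a
if __name__=="__main__":
    s,R,a=rep()
    if len(sys.argv)>3:
        x=np.array(list(map(float,sys.argv[1:4])));yaw=np.radians(float(sys.argv[4]))
        T=Ro.from_matrix(np.array([[np.sin(yaw),np.cos(yaw),0],[-np.cos(yaw),np.sin(yaw),0],[0,0,-1]]).T.reshape(3,3).T)
        print("t",R.inv().apply(x-s["ee_pos"])/.8,"w",(R.inv()*T).as_rotvec()/(np.pi/2))
E
python3 go.py .506 .043 .20 64
```

```text
t 1.3 tcp [0.2288 0.5816 0.2139] yang 68.53 tilt [ 0. -0. -1.] q6 -0.096 F [-0.6855 -0.1221  0.6514] M [-0.055   0.0424  0.0026] open 0.0912Traceback (most recent call last):
  File "go.py", line 14, in <module>
    T=Ro.from_matrix(np.array([[np.sin(yaw),np.cos(yaw),0],[-np.cos(yaw),np.sin(yaw),0],[0,0,-1]]).T.reshape(3,3).T)
  File "scipy/spatial/transform/_rotation.pyx", line 1143, in scipy.spatial.transform._rotation.Rotation.from_matrix
ValueError: Non-positive determinant (left-handed or null coordinate frame) in rotation matrix 0: [[ 0.8988  0.4384  0.    ]
 [-0.4384  0.8988  0.    ]
 [ 0.      0.     -1.    ]].
```

>>> {"api": "drive_tool", "payload": {"plan": [{"tx": -0.5685,"ty": -0.4994,"tz": 0,"wx": 0,"wy": 0,"wz": 0.05,"claw": -1},{"tx": -0.5685,"ty": -0.4994,"tz": 0,"wx": 0,"wy": 0,"wz": 0.05,"claw": -1},{"tx": -0.5685,"ty": -0.4994,"tz": 0,"wx": 0,"wy": 0,"wz": 0.05,"claw": -1},{"tx": -0.5685,"ty": -0.4994,"tz": 0,"wx": 0,"wy": 0,"wz": 0.05,"claw": -1},{"tx": -0.5685,"ty": -0.4994,"tz": 0,"wx": 0,"wy": 0,"wz": 0.05,"claw": -1},{"tx": -0.5685,"ty": -0.4994,"tz": 0,"wx": 0,"wy": 0,"wz": 0.05,"claw": -1},{"tx": -0.5685,"ty": -0.4994,"tz": 0,"wx": 0,"wy": 0,"wz": 0.05,"claw": -1},{"tx": -0.5685,"ty": -0.4994,"tz": 0,"wx": 0,"wy": 0,"wz": 0.05,"claw": -1},{"tx": -0.5685,"ty": -0.4994,"tz": 0,"wx": 0,"wy": 0,"wz": 0.05,"claw": -1},{"tx": -0.5685,"ty": -0.4994,"tz": 0,"wx": 0,"wy": 0,"wz": 0.05,"claw": -1}]}}

```text
t: 2.13
ee_pos: [0.42, 0.2092, 0.2142]
tcp_rot: [0.0, 0.225, 0.974, 0.0]
wrist_force: [1.4, 0.3, -0.1]
opening: 0.0915
```

```bash
sed -i 's/T=Ro.*/c,n=np.cos(yaw),np.sin(yaw);T=Ro.from_matrix([[-n,c,0],[c,n,0],[0,0,-1]])/' go.py; python3 go.py .506 .043 .20 64
```

```text
t 2.13 tcp [0.42   0.2092 0.2142] yang 64.03 tilt [ 0.0006  0.0002 -1.    ] q6 -0.783 F [ 1.4407  0.2732 -0.1074] M [ 0.0364 -0.0362 -0.0081] open 0.0915
t [-0.1876 -0.1398  0.0177] w [0.0003 0.0003 0.0004]
```

>>> {"api": "drive_tool", "payload": {"plan": [{"tx": -0.1876,"ty": -0.1398,"tz": 0.0177,"wx": 0,"wy": 0,"wz": 0,"claw": -1},{"tx": -0.1876,"ty": -0.1398,"tz": 0.0177,"wx": 0,"wy": 0,"wz": 0,"claw": -1},{"tx": -0.1876,"ty": -0.1398,"tz": 0.0177,"wx": 0,"wy": 0,"wz": 0,"claw": -1},{"tx": -0.1876,"ty": -0.1398,"tz": 0.0177,"wx": 0,"wy": 0,"wz": 0,"claw": -1},{"tx": -0.1876,"ty": -0.1398,"tz": 0.0177,"wx": 0,"wy": 0,"wz": 0,"claw": -1},{"tx": -0.1876,"ty": -0.1398,"tz": 0.0177,"wx": 0,"wy": 0,"wz": 0,"claw": -1},{"tx": -0.1876,"ty": -0.1398,"tz": 0.0177,"wx": 0,"wy": 0,"wz": 0,"claw": -1}]}}

```text
t: 2.72
ee_pos: [0.5056, 0.0439, 0.1996]
tcp_rot: [-0.0, 0.226, 0.974, -0.0]
wrist_force: [0.0, 0.7, -0.0]
opening: 0.0909
```

```bash
python3 go.py .506 .043 .111 64; python3 - <<'E'
from h import *
f=manip.grab_frame("side")
for n in("thumbscrew_grip","collar"):
    for r in manip.place_of(n,f)[:1]: print(n,r["score"],r["location"],at_z(f,r["location"],.128 if n[0]=="t" else .091))
a=f["image"][100:310,140:420,::-1];cv2.imwrite("pics/s1.png",cv2.resize(a,(784,588),interpolation=cv2.INTER_CUBIC))
s=manip.get_state()["ee_pos"];print((proj(f,s)-[140,100])*2.8,(proj(f,s-[0,0,.07])-[140,100])*2.8)
E
```

```text
t 2.72 tcp [0.5056 0.0439 0.1996] yang 63.89 tilt [-0.0003  0.0001 -1.    ] q6 -1.146 F [ 0.0252  0.7091 -0.0265] M [-0.083   0.0441 -0.0391] open 0.0909
t [-0.001  -0.0008  0.1107] w [-0.     -0.0002 -0.0012]
thumbscrew_grip 0.62 [238.6, 216.8] [0.50318445 0.03654943 0.128     ]
collar 0.72 [241.1, 229.0] [0.50722712 0.04588281 0.091     ]
[271.31097549 225.29071658] [276.81508925 315.87036277]
```

View pics/s1.png

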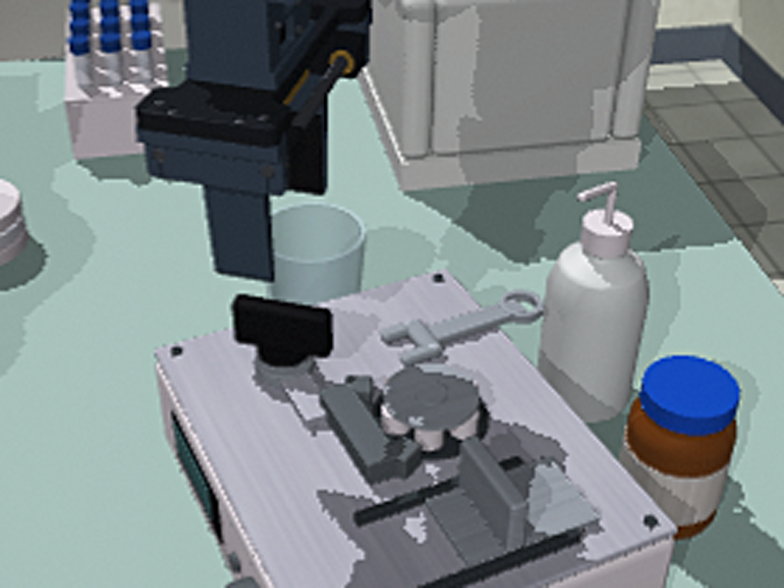

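>>> {"api": "drive_tool", "payload": {"plan": [{"tx": -0.0022,"ty": -0.0017,"tz": 0.04,"wx": 0,"wy": 0,"wz": 0,"claw": -1},{"tx": -0.0022,"ty": -0.0017,"tz": 0.07,"wx": 0,"wy": 0,"wz": 0,"claw": -1},{"tx": -0.0022,"ty": -0.0017,"tz": 0.095,"wx": 0,"wy": 0,"wz": 0,"claw": -1},{"tx": -0.0022,"ty": -0.0017,"tz": 0.11,"wx": 0,"wy": 0,"wz": 0,"claw": -1},{"tx": -0.0022,"ty": -0.0017,"tz": 0.11,"wx": 0,"wy": 0,"wz": 0,"claw": -1},{"tx": -0.0022,"ty": -0.0017,"tz": 0.11,"wx": 0,"wy": 0,"wz": 0,"claw": 0.5},{"tx": -0.0022,"ty": -0.0017,"tz": 0.11,"wx": 0,"wy": 0,"wz": 0,"claw": 0.5},{"tx": -0.0022,"ty": -0.0017,"tz": 0.11,"wx": 0,"wy": 0,"wz": 0,"claw": 0.5},{"tx": -0.0022,"ty": -0.0017,"tz": 0.11,"wx": 0,"wy": 0,"wz": 0,"claw": 0.5}], "force": 10}}

```text
t: 3.62
ee_pos: [0.5069, 0.043, 0.1127]
tcp_rot: [0.001, 0.225, 0.974, 0.0]
wrist_force: [-0.1, -0.9, 0.6]
opening: 0.0677
```

```bash
python3 go.py
```

```text
t 3.62 tcp [0.5069 0.043  0.1127] yang 64.04 tilt [ 0.0018 -0.     -1.    ] q6 -1.151 F [-0.0865 -0.8515  0.6301] M [-0.0022 -0.0072 -0.0016] open 0.0677
```

>>> {"api": "drive_tool", "payload": {"plan": [{"tx": 0,"ty": 0,"tz": 0,"wx": 0,"wy": 0,"wz": 0,"claw": 1},{"tx": 0,"ty": 0,"tz": 0,"wx": 0,"wy": 0,"wz": 0,"claw": 1},{"tx": 0,"ty": 0,"tz": 0,"wx": 0,"wy": 0,"wz": 0,"claw": 1},{"tx": 0,"ty": 0,"tz": 0,"wx": 0,"wy": 0,"wz": 0,"claw": 1},{"tx": 0,"ty": 0,"tz": 0,"wx": 0,"wy": 0,"wz": 0,"claw": 1},{"tx": 0,"ty": 0,"tz": 0,"wx": 0,"wy": 0,"wz": 0,"claw": 1},{"tx": 0,"ty": 0,"tz": 0,"wx": 0,"wy": 0,"wz": 0,"claw": 1},{"tx": 0,"ty": 0,"tz": 0,"wx": 0,"wy": 0,"wz": 0,"claw": 1},{"tx": 0,"ty": 0,"tz": 0,"wx": 0,"wy": 0,"wz": 0,"claw": 1},{"tx": 0,"ty": 0,"tz": 0,"wx": 0,"wy": 0,"wz": 0,"claw": 1}]}}

```text
t: 4.45
ee_pos: [0.5062, 0.0417, 0.1121]
tcp_rot: [0.0, 0.225, 0.974, -0.001]
wrist_force: [-4.6, -12.7, 11.4]
opening: 0.0142
```

```bash
python3 go.py
```

```text
t 4.45 tcp [0.5062 0.0417 0.1121] yang 64.04 tilt [-0.0002 -0.0019 -1.    ] q6 -1.151 F [ -4.5818 -12.6669  11.3668] M [-2.5586  0.8234 -0.1211] open 0.0142
```

>>> {"api": "drive_tool", "payload": {"plan": [{"tx": 0,"ty": -0.002,"tz": 0,"wx": 0,"wy": 0,"wz": 0,"claw": 1},{"tx": 0,"ty": -0.002,"tz": 0,"wx": 0,"wy": 0,"wz": 0,"claw": 1},{"tx": 0,"ty": -0.002,"tz": 0,"wx": 0,"wy": 0,"wz": 0,"claw": 1}]}}

```text
t: 4.7
ee_pos: [0.5061, 0.0414, 0.1122]
tcp_rot: [0.0, 0.225, 0.974, 0.0]
wrist_force: [-1.4, -0.1, 8.7]
opening: 0.0138
```

```bash
python3 go.py
```

```text
t 4.7 tcp [0.5061 0.0414 0.1122] yang 64.02 tilt [ 0.001  0.    -1.   ] q6 -1.154 F [-1.3886 -0.0807  8.7203] M [-0.0226  0.1576 -0.0057] open 0.0138
```

>>> {"api": "drive_tool", "payload": {"plan": [{"tx": 0,"ty": 0,"tz": -0.0007,"wx": 0,"wy": 0,"wz": 0.05,"claw": 1},{"tx": 0,"ty": 0,"tz": -0.0007,"wx": 0,"wy": 0,"wz": 0.1,"claw": 1},{"tx": 0,"ty": 0,"tz": -0.0007,"wx": 0,"wy": 0,"wz": 0.15,"claw": 1},{"tx": 0,"ty": 0,"tz": -0.0007,"wx": 0,"wy": 0,"wz": 0.2,"claw": 1},{"tx": 0,"ty": 0,"tz": -0.0007,"wx": 0,"wy": 0,"wz": 0.25,"claw": 1},{"tx": 0,"ty": 0,"tz": -0.0007,"wx": 0,"wy": 0,"wz": 0.3,"claw": 1},{"tx": 0,"ty": 0,"tz": -0.0007,"wx": 0,"wy": 0,"wz": 0.35,"claw": 1},{"tx": 0,"ty": 0,"tz": -0.0007,"wx": 0,"wy": 0,"wz": 0.4,"claw": 1},{"tx": 0,"ty": 0,"tz": -0.0007,"wx": 0,"wy": 0,"wz": 0.45,"claw": 1},{"tx": 0,"ty": 0,"tz": -0.0007,"wx": 0,"wy": 0,"wz": 0.5,"claw": 1}]}}

```text
t: 5.53
ee_pos: [0.5066, 0.0418, 0.1123]
tcp_rot: [0.0, 0.582, 0.813, 0.001]
wrist_force: [4.8, 4.9, -4.9]
opening: 0.0141
```

```bash
python3 go.py
```

```text
t 5.53 tcp [0.5066 0.0418 0.1123] yang 18.79 tilt [ 0.0016  0.0007 -1.    ] q6 -0.364 F [ 4.7691  4.9377 -4.9193] M [ 0.9825 -0.9625  0.1338] open 0.0141
```

>>> {"api": "drive_tool", "payload": {"plan": [{"tx": 0,"ty": 0.0009,"tz": 0.0003,"wx": 0,"wy": 0,"wz": 0.05,"claw": 1},{"tx": 0,"ty": 0.0009,"tz": 0.0003,"wx": 0,"wy": 0,"wz": 0.1,"claw": 1},{"tx": 0,"ty": 0.0009,"tz": 0.0003,"wx": 0,"wy": 0,"wz": 0.15,"claw": 1},{"tx": 0,"ty": 0.0009,"tz": 0.0003,"wx": 0,"wy": 0,"wz": 0.2,"claw": 1},{"tx": 0,"ty": 0.0009,"tz": 0.0003,"wx": 0,"wy": 0,"wz": 0.25,"claw": 1},{"tx": 0,"ty": 0.0009,"tz": 0.0003,"wx": 0,"wy": 0,"wz": 0.3,"claw": 1},{"tx": 0,"ty": 0.0009,"tz": 0.0003,"wx": 0,"wy": 0,"wz": 0.35,"claw": 1},{"tx": 0,"ty": 0.0009,"tz": 0.0003,"wx": 0,"wy": 0,"wz": 0.4,"claw": 1},{"tx": 0,"ty": 0.0009,"tz": 0.0003,"wx": 0,"wy": 0,"wz": 0.4,"claw": 1}]}}

```text
t: 6.28
ee_pos: [0.5073, 0.0419, 0.1123]
tcp_rot: [0.0, 0.805, 0.593, 0.001]
wrist_force: [4.0, 3.4, -0.1]
opening: 0.0138
```

```bash
python3 go.py
```

```text
t 6.28 tcp [0.5073 0.0419 0.1123] yang -17.22 tilt [ 0.0018  0.0004 -1.    ] q6 0.265 F [ 3.9515  3.37   -0.0963] M [ 0.614  -0.8172 -0.0805] open 0.0138
```

>>> {"api": "drive_tool", "payload": {"plan": [{"tx": 0.0006,"ty": 0.0004,"tz": 0,"wx": 0,"wy": 0,"wz": 0.0,"claw": 1},{"tx": 0.0006,"ty": 0.0004,"tz": 0,"wx": 0,"wy": 0,"wz": 0.025,"claw": 1},{"tx": 0.0006,"ty": 0.0004,"tz": 0,"wx": 0,"wy": 0,"wz": 0.05,"claw": 1},{"tx": 0.0006,"ty": 0.0004,"tz": 0,"wx": 0,"wy": 0,"wz": 0.075,"claw": 1},{"tx": 0.0006,"ty": 0.0004,"tz": 0,"wx": 0,"wy": 0,"wz": 0.1,"claw": 1},{"tx": 0.0006,"ty": 0.0004,"tz": 0,"wx": 0,"wy": 0,"wz": 0.1,"claw": 1}], "force": 25}}

```text
t: 6.78
ee_pos: [0.5075, 0.0419, 0.1123]
tcp_rot: [0.0, 0.848, 0.53, 0.0]
wrist_force: [4.2, -0.6, 0.7]
opening: 0.0142
```

```bash
python3 go.py
```

```text
t 6.78 tcp [0.5075 0.0419 0.1123] yang -25.98 tilt [ 0.0012 -0.0002 -1.    ] q6 0.419 F [ 4.2129 -0.5666  0.7351] M [-0.0912 -0.7387 -0.068 ] open 0.0142
```

>>> {"api": "drive_tool", "payload": {"plan": [{"tx": 0,"ty": 0.0005,"tz": 0,"wx": 0,"wy": 0,"wz": 0.025,"claw": 1},{"tx": 0,"ty": 0.0005,"tz": 0,"wx": 0,"wy": 0,"wz": 0.05,"claw": 1},{"tx": 0,"ty": 0.0005,"tz": 0,"wx": 0,"wy": 0,"wz": 0.075,"claw": 1},{"tx": 0,"ty": 0.0005,"tz": 0,"wx": 0,"wy": 0,"wz": 0.1,"claw": 1}]}}

```text
t: 7.12
ee_pos: [0.5075, 0.0418, 0.1123]
tcp_rot: [0.0, 0.886, 0.463, 0.0]
wrist_force: [1.8, -0.9, 4.0]
opening: 0.0163
```

```bash
python3 go.py
```

```text
t 7.12 tcp [0.5075 0.0418 0.1123] yang -34.85 tilt [ 0.0006 -0.0003 -1.    ] q6 0.573 F [ 1.8359 -0.9188  3.9973] M [-0.1843 -0.3022  1.0738] open 0.0163
```

>>> {"api": "drive_tool", "payload": {"plan": [{"tx": 0,"ty": 0,"tz": 0,"wx": 0,"wy": 0,"wz": -0.01,"claw": 1},{"tx": 0,"ty": 0,"tz": 0,"wx": 0,"wy": 0,"wz": -0.02,"claw": 1},{"tx": 0,"ty": 0,"tz": 0,"wx": 0,"wy": 0,"wz": -0.02,"claw": 1}]}}

```text
t: 7.37
ee_pos: [0.5075, 0.0418, 0.1122]
tcp_rot: [0.0, 0.878, 0.478, 0.0]
wrist_force: [2.9, 0.7, 5.0]
opening: 0.0156
```

```bash
python3 go.py
```

```text
t 7.37 tcp [0.5075 0.0418 0.1122] yang -32.92 tilt [ 0.0006 -0.0001 -1.    ] q6 0.54 F [2.9048 0.7491 5.0044] M [-0.0072 -0.4724  0.6737] open 0.0156
```

>>> {"api": "drive_tool", "payload": {"plan": [{"tx": 0,"ty": 0,"tz": 0,"wx": 0,"wy": 0,"wz": -0.01,"claw": 1},{"tx": 0,"ty": 0,"tz": 0,"wx": 0,"wy": 0,"wz": -0.01,"claw": 1}]}}

```text
t: 7.53
ee_pos: [0.5075, 0.0418, 0.1122]
tcp_rot: [0.0, 0.875, 0.484, 0.0]
wrist_force: [3.9, 0.2, 6.1]
opening: 0.0149
```

```bash
python3 go.py
```

```text
t 7.53 tcp [0.5075 0.0418 0.1122] yang -32.11 tilt [ 0.0007  0.     -1.    ] q6 0.525 F [3.8818 0.1846 6.0877] M [-0.0336 -0.5916  0.48  ] open 0.0149
```

>>> {"api": "drive_tool", "payload": {"plan": [{"tx": 0,"ty": 0,"tz": 0,"wx": 0,"wy": 0,"wz": -0.01,"claw": 1},{"tx": 0,"ty": 0,"tz": 0,"wx": 0,"wy": 0,"wz": -0.01,"claw": 1}]}}

```text
t: 7.7
ee_pos: [0.5074, 0.0417, 0.1122]
tcp_rot: [0.0, 0.871, 0.491, 0.0]
wrist_force: [3.2, -1.3, 4.5]
opening: 0.0145
```

```bash
python3 go.py
```

```text
t 7.7 tcp [0.5074 0.0417 0.1122] yang -31.21 tilt [ 0.0006 -0.0002 -1.    ] q6 0.51 F [ 3.1741 -1.3223  4.5059] M [-0.2539 -0.5357  0.4656] open 0.0145
```

>>> {"api": "drive_tool", "payload": {"plan": [{"tx": 0,"ty": 0,"tz": 0,"wx": 0,"wy": 0,"wz": -0.01,"claw": 1},{"tx": 0,"ty": 0,"tz": 0,"wx": 0,"wy": 0,"wz": -0.01,"claw": 1}]}}

```text
t: 7.87
ee_pos: [0.5074, 0.0416, 0.1122]
tcp_rot: [0.0, 0.867, 0.498, 0.0]
wrist_force: [1.6, -2.5, 5.8]
opening: 0.014
```

```bash
python3 go.py
```

```text
t 7.87 tcp [0.5074 0.0416 0.1122] yang -30.31 tilt [ 0.0005 -0.0004 -1.    ] q6 0.494 F [ 1.5533 -2.4837  5.7841] M [-0.5315 -0.4707  0.4216] open 0.014
```

>>> {"api": "drive_tool", "payload": {"plan": [{"tx": 0,"ty": 0,"tz": 0,"wx": 0,"wy": 0,"wz": -0.01,"claw": 1},{"tx": 0,"ty": 0,"tz": 0,"wx": 0,"wy": 0,"wz": -0.01,"claw": 1}]}}

```text
t: 8.03
ee_pos: [0.5073, 0.0415, 0.1122]
tcp_rot: [0.0, 0.864, 0.504, 0.0]
wrist_force: [2.3, -3.9, 6.4]
opening: 0.014
```

```bash
python3 go.py
```

```text
t 8.03 tcp [0.5073 0.0415 0.1122] yang -29.43 tilt [ 0.0004 -0.0004 -1.    ] q6 0.478 F [ 2.3152 -3.9311  6.3964] M [-0.7716 -0.4497  0.0926] open 0.014
```

>>> {"api": "drive_tool", "payload": {"plan": [{"tx": -0.0003,"ty": 0.0004,"tz": 0,"wx": 0,"wy": 0,"wz": -0.05,"claw": 1},{"tx": -0.0003,"ty": 0.0004,"tz": 0,"wx": 0,"wy": 0,"wz": -0.1,"claw": 1},{"tx": -0.0003,"ty": 0.0004,"tz": 0,"wx": 0,"wy": 0,"wz": -0.15,"claw": 1},{"tx": -0.0003,"ty": 0.0004,"tz": 0,"wx": 0,"wy": 0,"wz": -0.2,"claw": 1},{"tx": -0.0003,"ty": 0.0004,"tz": 0,"wx": 0,"wy": 0,"wz": -0.25,"claw": 1},{"tx": -0.0003,"ty": 0.0004,"tz": 0,"wx": 0,"wy": 0,"wz": -0.3,"claw": 1},{"tx": -0.0003,"ty": 0.0004,"tz": 0,"wx": 0,"wy": 0,"wz": -0.35,"claw": 1},{"tx": -0.0003,"ty": 0.0004,"tz": 0,"wx": 0,"wy": 0,"wz": -0.4,"claw": 1},{"tx": -0.0003,"ty": 0.0004,"tz": 0,"wx": 0,"wy": 0,"wz": -0.45,"claw": 1},{"tx": -0.0003,"ty": 0.0004,"tz": 0,"wx": 0,"wy": 0,"wz": -0.5,"claw": 1}]}}

```text
t: 8.87
ee_pos: [0.5069, 0.0415, 0.1122]
tcp_rot: [-0.0, 0.604, 0.797, -0.0]
wrist_force: [-1.0, 0.3, 9.3]
opening: 0.0141
```

```bash
python3 go.py
```

```text
t 8.87 tcp [0.5069 0.0415 0.1122] yang 15.72 tilt [-0.0006  0.0003 -1.    ] q6 -0.31 F [-0.9577  0.2908  9.329 ] M [-0.0797  0.0859 -0.1023] open 0.0141
```

>>> {"api": "drive_tool", "payload": {"plan": [{"tx": 0,"ty": 0,"tz": 0,"wx": 0,"wy": 0,"wz": -0.06,"claw": 1},{"tx": 0,"ty": 0,"tz": 0,"wx": 0,"wy": 0,"wz": -0.12,"claw": 1},{"tx": 0,"ty": 0,"tz": 0,"wx": 0,"wy": 0,"wz": -0.18,"claw": 1},{"tx": 0,"ty": 0,"tz": 0,"wx": 0,"wy": 0,"wz": -0.24,"claw": 1},{"tx": 0,"ty": 0,"tz": 0,"wx": 0,"wy": 0,"wz": -0.3,"claw": 1},{"tx": 0,"ty": 0,"tz": 0,"wx": 0,"wy": 0,"wz": -0.36,"claw": 1},{"tx": 0,"ty": 0,"tz": 0,"wx": 0,"wy": 0,"wz": -0.42,"claw": 1},{"tx": 0,"ty": 0,"tz": 0,"wx": 0,"wy": 0,"wz": -0.47,"claw": 1},{"tx": 0,"ty": 0,"tz": 0,"wx": 0,"wy": 0,"wz": -0.502,"claw": 1},{"tx": 0,"ty": 0,"tz": 0,"wx": 0,"wy": 0,"wz": -0.502,"claw": 1}]}}

```text
t: 9.7
ee_pos: [0.5066, 0.0413, 0.1122]
tcp_rot: [-0.001, 0.251, 0.968, -0.0]
wrist_force: [-2.9, -2.5, 10.0]
opening: 0.0139
```

```bash
python3 go.py
```

```text
t 9.7 tcp [0.5066 0.0413 0.1122] yang 60.9 tilt [-0.0013 -0.0002 -1.    ] q6 -1.099 F [-2.864  -2.5249  9.9756] M [-0.3975  0.3643  0.1108] open 0.0139
```

>>> {"api": "drive_tool", "payload": {"plan": [{"tx": 0,"ty": 0,"tz": 0,"wx": 0,"wy": 0,"wz": 0,"claw": 0},{"tx": 0,"ty": 0,"tz": 0,"wx": 0,"wy": 0,"wz": 0,"claw": 0},{"tx": 0,"ty": 0,"tz": 0,"wx": 0,"wy": 0,"wz": 0,"claw": 0},{"tx": 0,"ty": 0,"tz": 0,"wx": 0,"wy": 0,"wz": 0,"claw": 0},{"tx": 0,"ty": 0,"tz": 0,"wx": 0,"wy": 0,"wz": 0,"claw": 0},{"tx": 0,"ty": 0,"tz": 0,"wx": 0,"wy": 0,"wz": 0,"claw": 0},{"tx": 0,"ty": 0,"tz": -0.03,"wx": 0,"wy": 0,"wz": 0,"claw": 0},{"tx": 0,"ty": 0,"tz": -0.07,"wx": 0,"wy": 0,"wz": 0,"claw": -0.5},{"tx": 0,"ty": 0,"tz": -0.11,"wx": 0,"wy": 0,"wz": 0,"claw": -0.5},{"tx": 0,"ty": 0,"tz": -0.11,"wx": 0,"wy": 0,"wz": 0,"claw": -0.5}]}}

```text
t: 10.53
ee_pos: [0.5095, 0.0414, 0.205]
tcp_rot: [0.003, 0.253, 0.967, 0.001]
wrist_force: [1.2, 0.3, 0.8]
opening: 0.0624
```

```bash
python3 go.py .605 -.115 .20 14.5
```

```text
t 10.53 tcp [0.5095 0.0414 0.205 ] yang 60.64 tilt [ 0.0066 -0.0002 -1.    ] q6 -1.094 F [1.1663 0.2666 0.8394] M [-0.0217 -0.0483 -0.021 ] open 0.0624
t [-0.1999 -0.1119  0.0071] w [0.0033 0.0027 0.5127]
```

>>> {"api": "drive_tool", "payload": {"plan": [{"tx": -0.2,"ty": -0.113,"tz": 0.005,"wx": 0,"wy": 0,"wz": 0.07,"claw": -1},{"tx": -0.2,"ty": -0.113,"tz": 0.005,"wx": 0,"wy": 0,"wz": 0.14,"claw": -1},{"tx": -0.2,"ty": -0.113,"tz": 0.005,"wx": 0,"wy": 0,"wz": 0.21,"claw": -1},{"tx": -0.2,"ty": -0.113,"tz": 0.005,"wx": 0,"wy": 0,"wz": 0.28,"claw": -1},{"tx": -0.2,"ty": -0.113,"tz": 0.005,"wx": 0,"wy": 0,"wz": 0.35,"claw": -1},{"tx": -0.2,"ty": -0.113,"tz": 0.005,"wx": 0,"wy": 0,"wz": 0.42,"claw": -1},{"tx": -0.2,"ty": -0.113,"tz": 0.005,"wx": 0,"wy": 0,"wz": 0.49,"claw": -1},{"tx": -0.2,"ty": -0.113,"tz": 0.005,"wx": 0,"wy": 0,"wz": 0.512,"claw": -1},{"tx": -0.2,"ty": -0.113,"tz": 0.005,"wx": 0,"wy": 0,"wz": 0.512,"claw": -1},{"tx": -0.2,"ty": -0.113,"tz": 0.005,"wx": 0,"wy": 0,"wz": 0.512,"claw": -1}]}}

```text
t: 11.37
ee_pos: [0.602, -0.1158, 0.1958]
tcp_rot: [-0.0, 0.611, 0.791, -0.0]
wrist_force: [1.1, 0.1, -0.5]
opening: 0.0911
```

```bash
python3 go.py .605 -.117 .104 14.5; python3 - <<'E'
from h import *
f=manip.grab_frame("side")
r=manip.place_of("release_grip",f)[0]; print(r["score"],at_z(f,r["location"],.1195))
a=f["image"][100:310,140:420,::-1];cv2.imwrite("pics/s2.png",cv2.resize(a,(784,588),interpolation=cv2.INTER_CUBIC))
E
```

```text
t 11.37 tcp [ 0.602  -0.1158  0.1958] yang 14.64 tilt [-0.0007  0.0002 -1.    ] q6 -0.543 F [ 1.0985  0.1294 -0.471 ] M [-0.0507  0.0538  0.0071] open 0.0911
t [-0.0025  0.0033  0.1147] w [-0.0004 -0.0003  0.0015]
0.82 [ 0.60377809 -0.11402499  0.1195    ]
```

View pics/s2.png

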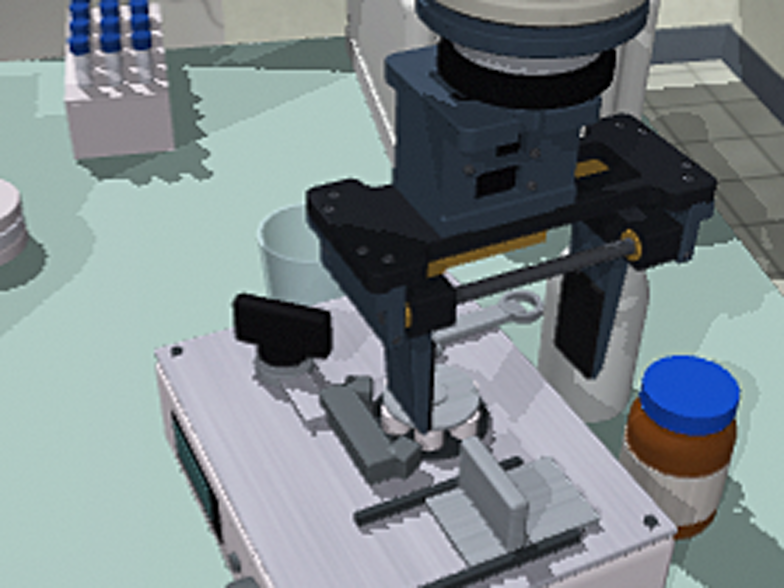

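>>> {"api": "drive_tool", "payload": {"plan": [{"tx": -0.002,"ty": 0.003,"tz": 0.04,"wx": 0,"wy": 0,"wz": 0,"claw": -1},{"tx": -0.002,"ty": 0.003,"tz": 0.075,"wx": 0,"wy": 0,"wz": 0,"claw": -1},{"tx": -0.002,"ty": 0.003,"tz": 0.1,"wx": 0,"wy": 0,"wz": 0,"claw": -1},{"tx": -0.002,"ty": 0.003,"tz": 0.113,"wx": 0,"wy": 0,"wz": 0,"claw": 0.3},{"tx": -0.002,"ty": 0.003,"tz": 0.113,"wx": 0,"wy": 0,"wz": 0,"claw": 0.5},{"tx": -0.002,"ty": 0.003,"tz": 0.113,"wx": 0,"wy": 0,"wz": 0,"claw": 0.5},{"tx": -0.002,"ty": 0.003,"tz": 0.113,"wx": 0,"wy": 0,"wz": 0,"claw": 0.5},{"tx": -0.002,"ty": 0.003,"tz": 0.113,"wx": 0,"wy": 0,"wz": 0,"claw": 0.5},{"tx": -0.002,"ty": 0.003,"tz": 0.113,"wx": 0,"wy": 0,"wz": 0,"claw": 0.5},{"tx": -0.002,"ty": 0.003,"tz": 0.113,"wx": 0,"wy": 0,"wz": 0,"claw": 0.5}], "force": 20}}

```text
t: 12.3
ee_pos: [0.6055, -0.1169, 0.1065]
tcp_rot: [0.001, 0.612, 0.791, 0.0]
wrist_force: [-0.0, 0.1, 0.3]
opening: 0.0474
```

>>> {"api": "drive_tool", "payload": {"plan": [{"tx": 0,"ty": 0,"tz": 0,"wx": 0,"wy": 0,"wz": 0,"claw": 1},{"tx": 0,"ty": 0,"tz": 0,"wx": 0,"wy": 0,"wz": 0,"claw": 1},{"tx": 0,"ty": 0,"tz": 0,"wx": 0,"wy": 0,"wz": 0,"claw": 1},{"tx": 0,"ty": 0,"tz": 0,"wx": 0,"wy": 0,"wz": 0,"claw": 1},{"tx": 0,"ty": 0,"tz": 0,"wx": 0,"wy": 0,"wz": 0,"claw": 1},{"tx": 0,"ty": 0,"tz": 0,"wx": 0,"wy": 0,"wz": 0,"claw": 1}]}}

```text
t: 12.8
ee_pos: [0.605, -0.1168, 0.1057]
tcp_rot: [-0.0, 0.612, 0.791, -0.0]
wrist_force: [-0.8, -0.2, 0.0]
opening: 0.0118
```

```bash
python3 go.py
```

```text
t 12.8 tcp [ 0.605  -0.1168  0.1057] yang 14.53 tilt [-0.0002 -0.     -1.    ] q6 -0.541 F [-0.7594 -0.1531  0.0393] M [-0.0708  0.1567  0.0627] open 0.0118
```

>>> {"api": "drive_tool", "payload": {"plan": [{"tx": 0,"ty": 0,"tz": 0,"wx": 0,"wy": 0,"wz": 0,"claw": 1},{"tx": 0,"ty": -0.005,"tz": 0,"wx": 0,"wy": 0,"wz": 0,"claw": 1},{"tx": 0,"ty": -0.01,"tz": 0,"wx": 0,"wy": 0,"wz": 0,"claw": 1},{"tx": 0,"ty": -0.016,"tz": 0,"wx": 0,"wy": 0,"wz": 0,"claw": 1},{"tx": 0,"ty": -0.022,"tz": 0,"wx": 0,"wy": 0,"wz": 0,"claw": 1},{"tx": 0,"ty": -0.028,"tz": 0,"wx": 0,"wy": 0,"wz": 0,"claw": 1},{"tx": 0,"ty": -0.034,"tz": 0,"wx": 0,"wy": 0,"wz": 0,"claw": 1},{"tx": 0,"ty": -0.04,"tz": 0,"wx": 0,"wy": 0,"wz": 0,"claw": 1},{"tx": 0,"ty": -0.045,"tz": 0,"wx": 0,"wy": 0,"wz": 0,"claw": 1},{"tx": 0,"ty": -0.045,"tz": 0,"wx": 0,"wy": 0,"wz": 0,"claw": 1}], "force": 35}}

```text
t: 13.63
ee_pos: [0.571, -0.1257, 0.1057]
tcp_rot: [0.001, 0.612, 0.791, 0.001]
wrist_force: [9.3, 3.9, -8.9]
opening: 0.0118
```

```bash
python3 go.py
```

```text
t 13.63 tcp [ 0.571  -0.1257  0.1057] yang 14.51 tilt [ 0.0024  0.0003 -1.    ] q6 -0.573 F [ 9.3128  3.9131 -8.8972] M [ 0.7527 -1.6052  0.1852] open 0.0118
```

>>> {"api": "drive_tool", "payload": {"plan": [{"tx": 0,"ty": -0.003,"tz": 0,"wx": 0,"wy": 0,"wz": 0,"claw": 1},{"tx": 0,"ty": -0.006,"tz": 0,"wx": 0,"wy": 0,"wz": 0,"claw": 1},{"tx": 0,"ty": -0.006,"tz": 0,"wx": 0,"wy": 0,"wz": 0,"claw": 1}]}}

```text
t: 13.88
ee_pos: [0.5667, -0.1268, 0.1057]
tcp_rot: [0.001, 0.612, 0.791, 0.001]
wrist_force: [11.3, 4.9, -8.9]
opening: 0.0119
```

```bash
python3 go.py
```

```text
t 13.88 tcp [ 0.5667 -0.1268  0.1057] yang 14.52 tilt [ 0.0027  0.0003 -1.    ] q6 -0.578 F [11.3176  4.8556 -8.8911] M [ 0.7852 -1.6907  0.1657] open 0.0119
```

>>> {"api": "drive_tool", "payload": {"plan": [{"tx": 0,"ty": -0.001,"tz": 0,"wx": 0,"wy": 0,"wz": 0,"claw": 1},{"tx": 0,"ty": -0.001,"tz": 0,"wx": 0,"wy": 0,"wz": 0,"claw": 1}]}}

```text
t: 14.05
ee_pos: [0.5662, -0.1269, 0.1057]
tcp_rot: [0.001, 0.612, 0.791, 0.001]
wrist_force: [10.6, 5.2, -7.7]
opening: 0.0119
```

```bash
python3 go.py
```

```text
t 14.05 tcp [ 0.5662 -0.1269  0.1057] yang 14.52 tilt [ 0.0029  0.0003 -1.    ] q6 -0.578 F [10.5704  5.2363 -7.6632] M [ 0.7868 -1.7062  0.1424] open 0.0119
```

>>> {"api": "drive_tool", "payload": {"plan": [{"tx": 0,"ty": -0.001,"tz": 0,"wx": 0,"wy": 0,"wz": 0,"claw": 1},{"tx": 0,"ty": -0.001,"tz": 0,"wx": 0,"wy": 0,"wz": 0,"claw": 1}]}}

```text
t: 14.22
ee_pos: [0.5662, -0.1269, 0.1057]
tcp_rot: [0.002, 0.612, 0.791, 0.001]
wrist_force: [15.5, 7.8, -11.1]
opening: 0.0117
```

```bash
python3 go.py
```

```text
t 14.22 tcp [ 0.5662 -0.1269  0.1057] yang 14.52 tilt [ 0.0043  0.0005 -1.    ] q6 -0.579 F [ 15.5287   7.8043 -11.0843] M [ 1.2994 -2.5025  0.1893] open 0.0117
```

>>> {"api": "drive_tool", "payload": {"plan": [{"tx": 0,"ty": -0.0007,"tz": 0,"wx": 0,"wy": 0,"wz": 0,"claw": 1},{"tx": 0,"ty": -0.0007,"tz": 0,"wx": 0,"wy": 0,"wz": 0,"claw": 1},{"tx": 0,"ty": -0.0007,"tz": 0,"wx": 0,"wy": 0,"wz": 0,"claw": 1},{"tx": 0,"ty": -0.0007,"tz": 0,"wx": 0,"wy": 0,"wz": 0,"claw": 1},{"tx": 0,"ty": -0.0007,"tz": 0,"wx": 0,"wy": 0,"wz": 0,"claw": 1},{"tx": 0,"ty": -0.0007,"tz": 0,"wx": 0,"wy": 0,"wz": 0,"claw": 1},{"tx": 0,"ty": -0.0007,"tz": 0,"wx": 0,"wy": 0,"wz": 0,"claw": 1},{"tx": 0,"ty": -0.0007,"tz": 0,"wx": 0,"wy": 0,"wz": 0,"claw": 1},{"tx": 0,"ty": -0.0007,"tz": 0,"wx": 0,"wy": 0,"wz": 0,"claw": 1},{"tx": 0,"ty": -0.0007,"tz": 0,"wx": 0,"wy": 0,"wz": 0,"claw": 1}]}}

```text
t: 15.05
ee_pos: [0.5662, -0.1269, 0.1057]
tcp_rot: [0.002, 0.612, 0.791, 0.002]
wrist_force: [19.0, 9.1, -13.0]
opening: 0.012
```

```bash
python3 go.py
```

```text
t 15.05 tcp [ 0.5662 -0.1269  0.1057] yang 14.52 tilt [ 0.005   0.0006 -1.    ] q6 -0.58 F [ 18.9704   9.1046 -12.9566] M [ 1.4832 -3.0075  0.167 ] open 0.012
```

>>> {"api": "drive_tool", "payload": {"plan": [{"tx": 0,"ty": 0,"tz": 0,"wx": 0,"wy": 0,"wz": 0,"claw": -1},{"tx": 0,"ty": 0,"tz": 0,"wx": 0,"wy": 0,"wz": 0,"claw": -1},{"tx": 0,"ty": 0,"tz": 0,"wx": 0,"wy": 0,"wz": 0,"claw": -1},{"tx": 0,"ty": 0,"tz": 0,"wx": 0,"wy": 0,"wz": 0,"claw": -1},{"tx": 0,"ty": 0,"tz": 0,"wx": 0,"wy": 0,"wz": 0,"claw": -1},{"tx": 0,"ty": 0.004,"tz": 0,"wx": 0,"wy": 0,"wz": 0,"claw": -1},{"tx": 0,"ty": 0.01,"tz": 0,"wx": 0,"wy": 0,"wz": 0,"claw": -1},{"tx": 0,"ty": 0.016,"tz": 0,"wx": 0,"wy": 0,"wz": 0,"claw": -1},{"tx": 0,"ty": 0.02,"tz": 0,"wx": 0,"wy": 0,"wz": 0,"claw": -1},{"tx": 0,"ty": 0.02,"tz": 0,"wx": 0,"wy": 0,"wz": 0,"claw": -1}]}}

```text
t: 15.88
ee_pos: [0.5795, -0.1234, 0.1057]
tcp_rot: [0.0, 0.612, 0.791, 0.0]
wrist_force: [-0.2, -0.1, 0.6]
opening: 0.0754
```

>>> {"api": "drive_tool", "payload": {"plan": [{"tx": 0,"ty": 0,"tz": 0,"wx": 0,"wy": 0,"wz": 0,"claw": -1},{"tx": 0,"ty": 0,"tz": 0,"wx": 0,"wy": 0,"wz": 0,"claw": -1},{"tx": 0,"ty": 0,"tz": 0,"wx": 0,"wy": 0,"wz": 0,"claw": -1},{"tx": 0,"ty": 0,"tz": 0,"wx": 0,"wy": 0,"wz": 0,"claw": -1},{"tx": 0,"ty": 0,"tz": 0,"wx": 0,"wy": 0,"wz": 0,"claw": -1},{"tx": 0,"ty": 0,"tz": 0,"wx": 0,"wy": 0,"wz": 0,"claw": -1}]}}

```text
t: 16.38
ee_pos: [0.5789, -0.1236, 0.1057]
tcp_rot: [-0.0, 0.612, 0.791, -0.0]
wrist_force: [0.7, -0.5, 0.1]
opening: 0.0908
```

```bash
python3 go.py
```

```text
t 16.38 tcp [ 0.5789 -0.1236  0.1057] yang 14.52 tilt [-0. -0. -1.] q6 -0.565 F [ 0.7166 -0.5324  0.1132] M [-0.0884  0.0246 -0.0077] open 0.0908
```

>>> {"api": "drive_tool", "payload": {"plan": [{"tx": 0,"ty": 0,"tz": -0.03,"wx": 0,"wy": 0,"wz": 0,"claw": -1},{"tx": 0,"ty": 0,"tz": -0.06,"wx": 0,"wy": 0,"wz": 0,"claw": -1},{"tx": 0,"ty": 0,"tz": -0.1,"wx": 0,"wy": 0,"wz": 0,"claw": -1},{"tx": 0,"ty": 0,"tz": -0.14,"wx": 0,"wy": 0,"wz": 0,"claw": -1},{"tx": 0,"ty": 0,"tz": -0.18,"wx": 0,"wy": 0,"wz": 0,"claw": -1},{"tx": 0,"ty": 0,"tz": -0.21,"wx": 0,"wy": 0,"wz": 0,"claw": -1},{"tx": 0,"ty": 0,"tz": -0.21,"wx": 0,"wy": 0,"wz": 0,"claw": -1}]}}

```text
t: 16.97
ee_pos: [0.5809, -0.1241, 0.279]
tcp_rot: [0.004, 0.612, 0.791, 0.001]
wrist_force: [0.5, -0.3, 0.1]
opening: 0.0913
```

```bash
python3 - <<'E'
from go import *
rep()
f=manip.grab_frame("side")
for n,z in(("release_grip",.1195),("thumbscrew_grip",.128),("tipbox",0),("beaker",0),("spanner",.091)):
    r=manip.place_of(n,f)
    if r: print(n,r[0]["score"],r[0]["location"],at_z(f,r[0]["location"],z))
cv2.imwrite("pics/s3.png",cv2.resize(f["image"][:,:,::-1],(784,588),interpolation=cv2.INTER_CUBIC))
E
```

```text
t 16.97 tcp [ 0.5809 -0.1241  0.279 ] yang 14.53 tilt [ 0.0074 -0.0024 -1.    ] q6 -0.565 F [ 0.5349 -0.2861  0.135 ] M [-0.045   0.0232 -0.0125] open 0.0913
release_grip 0.67 [314.1, 273.9] [ 0.6027 -0.1173  0.1195]
thumbscrew_grip 0.82 [237.6, 213.5] [0.5026 0.0465 0.128 ]
tipbox 0.84 [332.4, 407.0] [ 0.5969 -0.2728  0.    ]
beaker 0.72 [253.4, 216.8] [0.5501 0.1921 0.    ]
spanner 0.78 [306.7, 216.9] [0.6371 0.059  0.091 ]
```

View pics/s3.png

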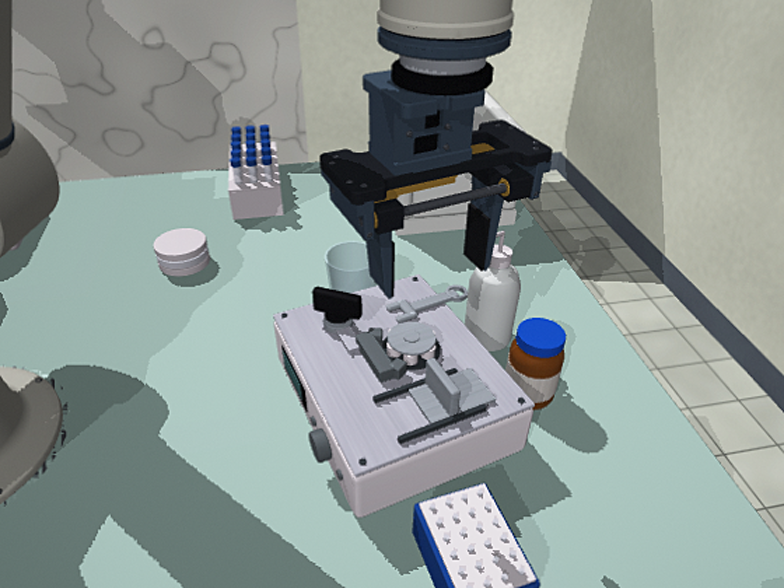

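The plate is back home at about px (440,385). The screw stands at (337,303), and the beaker, spanner and tip box are where they started. The gripper is clear of everything, so I'm handing in.

```bash
python3 -c "
from bench import manip; print(manip.sign_off())"
```

```text
the job is handed in; nothing more can be done
None
```

The occlusion is set and the job was handed in at about 17 s, well inside the 72 s limit; no verdict was reported.

- **Thumbscrew:** I turned it about 93° clockwise until it stopped dead, with the wrist moment rising to about 1.07 N m. Easing off until the moment faded put the bottomed angle at about -29.3°. I then backed off to a tool angle of 60.9°, which is 90° plus about 0.2° for friction lag. I estimate the quarter turn is good to about 1°, because moment readings carry roughly 0.05–0.1 N m of noise.
- **Release slide:** I pulled it 40.1 mm, where it stopped moving while the sideways force rose from about 12 N to 21 N. I held it there for about 1 s, then opened the gripper. I followed the plate back with the opening fingers rather than snatching clear of it.
- **Last checks:** With the gripper open and lifted clear, the wrist force read about 0. The side picture shows the plate home, within about 5 mm of its starting position by the network. The beaker, tip box and spanner came out within about 4 mm of where they started, which is the scatter of that measurement.
- **Disagreements:** The networks' estimates of the screw position differed by up to about 1 cm, so I used the position felt by the grip. The bed gap itself was not measured; it rests on feel and the screw angle.

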